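Slide the sample bottle to the viewer and switch on its lamp

TASK

Get the tall green sample bottle ready for inspection: with the fingertips, gently push it low down, on its lower third, so that it slides upright across the bench and comes to stand inside the round mark in front of the white light box. Then, with the bottle standing there, press the red lamp button on top of the light box all the way down and let it come up again. Do not pinch, lift or tip the bottle, and leave everything else on the bench where it is.

Things in the scene. Friction and masses are not known exactly. Their poses are not given: they have to be found in the camera images.
- green_bottle: The tall sample bottle to be slid: bright green, straight round body 56 mm in diameter up to 150 mm height, white paper band at 75 to 115 mm, then a narrower neck and a blue cap 34 mm wide; 228 mm tall in all, 0.25 to 0.47 kg, standing loose on the smooth bench. Origin at the centre of its underside, z axis up along the bottle. It tips if pushed high up; pushed within about 35 mm of the bench it slides.
- amber_bottle: A bottle of the same shape and size as the green one, but dark brown, also with a blue cap; leave it alone. Origin at the centre of its underside.
- mark (a point): Centre of the round mark on the bench: a flat white disc with a yellow rim, 90 mm in overall diameter, painted flush (nothing to catch on). Axes: x along the light box's long side, y towards the light box, z up. The white light box is fixed to the bench beside the mark: its lit face stands at 65 mm from the mark's centre in the mark's +y direction; the box is 236 mm long (along the mark's x, centred on the mark), 86 mm deep and 150 mm high.
- lamp_button (a joint): Travel of the red lamp button in m: 0 up, 0.006 fully pressed down. It is pressed straight down, springs back, and takes about 5 N to go fully down.
- lamp_button_top (a point): Centre of the top face of the red lamp button (30 mm in diameter, in a black housing) on top of the light box, 70 mm from the middle of the box towards the mark's -x end. Its z axis is up.
- beaker: Clear beaker, 68 mm wide, 90 mm tall, loose; bystander. Origin at the centre of its underside.
- jar: Amber jar with a white cap, 60 mm wide, 70 mm tall, loose; bystander. Origin at the centre of its underside.
- red_marker: White marker pen with red cap, 136 mm long, 18 mm thick, lying on the bench; bystander. Origin under its middle, x along the pen.
- blue_marker: White marker pen with blue cap, 136 mm long, 18 mm thick, lying on the bench; bystander. Origin under its middle, x along the pen.
Mind the look-alikes: they are no part of the job. There is more than one size of the green_bottle; the one meant has the size given above.

How it is judged:
By the outcome, as a careful person would: the job done as asked, in the order asked, and still so for the second after the job is handed in, with the robot touching nothing.
It also fails if it takes over 59 s, if anything falls off the work surface, if the arm or the gripper's body presses on something with over 40 N, if the wrist force passes 120 N, or if a joint passes its speed limit or range.

ROBOT

A 7-joint arm with a two-finger parallel gripper is mounted at the origin on the work surface. World frame = base frame: x ahead of the robot, y to its left, z up, the work surface at z = 0. Lengths are in mm, angles in rad, forces in N, time in s.
With the tool pointing down it reaches from about 350 to 900 mm from the base axis. Payload 8.1 kg.
Tool frame: the origin (TCP) lies midway between the tips of the shut fingers; the grasp point (between the pads) lies 19 mm behind it; z points along the fingers, y is the direction in which the jaws open and shut (so a half turn about z gives the same grasp; the last joint's range is limited). The gripper opens to 85 mm and grips with 20 to 120 N. Pads are 22 mm wide; open, the fingers measure 114 mm over their backs; the gripper's body (76 mm by 85 mm) begins 54 mm behind the grasp point. The pads swing forward as they close: fully open they stand 13 mm farther back than shut.
Start: joints at [1.046, 0.434, 0.025, 1.573, -0.012, 1.134, -0.075], TCP at [255.856, -570.245, 231.323] pointing down, gripper open.
Joint ranges: [-2.62, 2.62], [-0.44, 2.09], [-1.27, 1.32], [0.08, 2.57], [-1.32, 4.46], [0.12, 2], [-2.74, 2.74]. Speed limits (rad/s): [2.22, 2.22, 3.01, 3.01, 3.14, 3.14, 3.14].

INTERFACE

Orientations are given as [roll, pitch, yaw] about the fixed x, y, z axes, in that order (R = Rz(yaw) Ry(pitch) Rx(roll)).
In Python, from plant import arm, cams, order gives the robot as it stands.
- The arm moves only by the tool step_arm, never from a script. Its argument "steps" is one flat list of numbers, 7 for each row, row after row: the turn, a rotation vector about the tool's x, y, z in degrees, then the shift along the tool's x, y, z in cm, then the finger opening in cm, from 0 to 8.54. In form: [wx, wy, wz, x, y, z, claw, wx, wy, wz, x, y, z, claw, ...]. A call has 1 to 5 rows; each row shifts and turns the commanded pose from where the row before left it, along the tool's axes as they then stand; what a row does not reach is not made up. A row lasts 1/8 s, in which the tool goes at most 62.5 mm and 10.7 degrees, less where a joint would pass 70% of its speed; a pose out of reach is approached as far as the arm can. A call is refused whole if a number of a shift passes 6.25 or a number of a turn 10.7, either way. A call with a gripper value outside its range is refused whole. The fingers move at their own pace and stop on an object; "force" is the grip in N (left out, the last holds). Time passes only in rows, so rows that do not move let the fingers close. It gives the time, the measured TCP pose, the force and the opening at its end, in the units of the state.
- arm.sense(): the state, without advancing time (a new reading comes with each control period).
- cams.read_camera(name): name is "side" or "top"; returns the picture (480x640x3 uint8, red, green, blue); there is no depth.
- cams.camera_params(name): a dict with "fx", "fy", "cx", "cy" (pixels), "R" (3x3) and "t" (3): a world point X has camera coordinates R X + t. Camera axes: x right, y down, z forward; pixel columns grow to the right and rows downward; lengths in mm; the calibration is good to about 2 mm. A picture is of the moment at which its call begins. camera_params takes no time and is no camera call.
- order.finish_job(): hands the job in, once; it reports no verdict.
The state is a dict: "clock": time; "q": joint angles; "dq": joint speeds; "joint_torque": joint torques, N m; "position": TCP position; "eef_rot": TCP orientation; "ft_force": force on the tool from outside, world axes, zero at the start; "torque": the same for the moment, N m; "gripper_width": finger opening in mm.
Only numpy, scipy, OpenCV 4.12 (cv2) and the standard library are available. Lean on these libraries where they do the work, as an engineer would, in place of code of your own. Each camera call takes 0.05 s, during which the arm holds its last target. There are 200 camera calls.

## Working session

There is one attempt and no reset: what is moved stays moved. The work goes in short steps, Python scripts to look and compute and a tool call to move; the robot and the scene stay as the last step left them, time stands still between calls to the robot, and variables do not carry over. Pictures are saved under pics/ and viewed, about 8 in all and at most 12, crops included, and the job is handed in when it is done.

Besides the shell and the picture viewer there is one more tool, called after "Call:" as a command line: name --argument value ..., lists and objects as JSON in quotes. step_arm: Moves the arm, as the interface text tells. Its arguments: {"type":"object","properties":{"steps":{"type":"array"},"force":{"type":"number"}},"required":["steps"]}

```bash
ls; mkdir -p pics; python3 - <<'E'
from plant import arm,cams,order
import cv2,numpy as np
s=arm.sense();print({k:np.round(v,3).tolist() for k,v in s.items()})
for n in("top","side"):
    p=cams.camera_params(n);print(n,{k:np.round(v,4).tolist() for k,v in p.items()})
    cv2.imwrite(f"pics/{n}0.png",cams.read_camera(n)[:,:,::-1])
E
```

```text
pics
{'clock': 0.0, 'q': [1.046, 0.435, 0.025, 1.574, -0.012, 1.134, -0.075], 'dq': [-0.0, 0.001, -0.0, -0.0, -0.001, -0.0, -0.0], 'joint_torque': [-0.001, -67.046, 1.024, -31.621, 0.015, 0.013, 0.0], 'position': [255.577, -569.761, 230.515], 'eef_rot': [-3.14, 0.0, 0.422], 'ft_force': [-0.225, 1.06, -0.219], 'torque': [0.011, -0.065, 0.02], 'gripper_width': 85.452}
top {'fx': 503.9409, 'fy': 503.9409, 'cx': 326.9067, 'cy': 244.1622, 'R': [[-0.0243, -0.9995, 0.0208], [-0.9915, 0.0214, -0.1283], [0.1278, -0.0238, -0.9915]], 't': [-78.2282, 642.821, 1227.69]}
side {'fx': 519.6717, 'fy': 519.6717, 'cx': 320.7456, 'cy': 238.0874, 'R': [[0.9707, -0.2401, -0.0125], [-0.1725, -0.6594, -0.7317], [0.1674, 0.7124, -0.6815]], 't': [-622.5462, 143.2081, 1052.1499]}
```

View pics/top0.png

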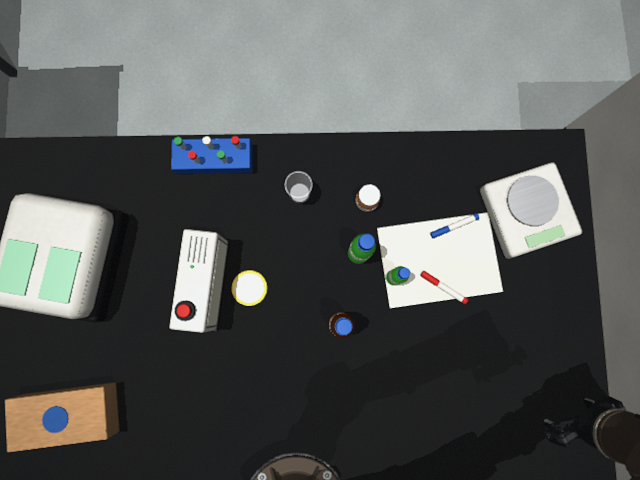

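View pics/side0.png

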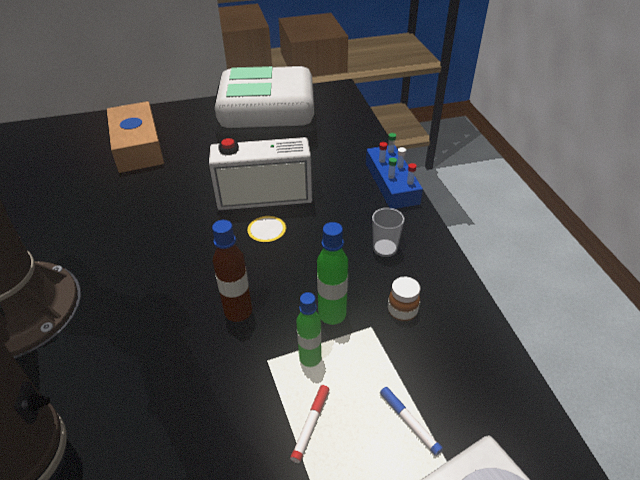

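The top view shows two green bottles: a large one at (362,247), which is (332,275) in the side view, and a small one at (399,275), which is (309,335) in the side view. The large one matches the 228 mm description, and it stands as tall as the brown bottle. The mark is at (250,288) and the red button at (185,311). I'll measure these now and make one crop to confirm.

```bash
cat > h.py <<'E'
from plant import arm,cams,order
import cv2,numpy as np
P={n:{k:np.array(v) for k,v in cams.camera_params(n).items()} for n in("top","side")}
def ray(n,uv):
    p=P[n];d=np.array([(uv[0]-p["cx"])/p["fx"],(uv[1]-p["cy"])/p["fy"],1.])
    return -p["R"].T@p["t"],p["R"].T@d
def plane(n,uv,z):
    o,d=ray(n,uv);return o+d*(z-o[2])/d[2]
def tri(a,b):
    (o1,d1),(o2,d2)=ray("top",a),ray("side",b)
    s=np.linalg.lstsq(np.c_[d1,-d2],o2-o1,rcond=None)[0]
    p,q=o1+s[0]*d1,o2+s[1]*d2
    return (p+q)/2,np.linalg.norm(p-q)
HSV=dict(green=((45,120,40),(75,255,255)),blue=((105,150,60),(125,255,255)),yellow=((22,120,120),(35,255,255)),red=((0,150,80),(8,255,255)),red2=((172,150,80),(180,255,255)))
def blobs(img,c,amin=40):
    h=cv2.cvtColor(img,cv2.COLOR_RGB2HSV);m=cv2.inRange(h,*HSV[c])
    if c=="red":m|=cv2.inRange(h,*HSV["red2"])
    n,l,st,ce=cv2.connectedComponentsWithStats(m)
    return [(np.round(ce[i],1).tolist(),st[i].tolist()) for i in range(1,n) if st[i][4]>=amin]
E
python3 - <<'E'
from h import *
im={n:cv2.imread(f"pics/{n}0.png")[:,:,::-1].copy() for n in P}
for n in im:
    for c in("green","blue","yellow","red"):print(n,c,blobs(im[n],c))
a=cv2.resize(im["top"][210:350,160:440],None,fx=2.8,fy=2.8)
b=cv2.resize(im["side"][200:380,200:430],None,fx=1.6,fy=1.6)
cv2.imwrite("pics/crop.png",np.vstack([a[:,:,::-1],cv2.copyMakeBorder(b,0,0,0,a.shape[1]-b.shape[1],0)[:,:,::-1]])[:600])
E
```

```text
top green [([177.9, 140.2], [174, 136, 8, 9, 56]), ([220.7, 154.4], [217, 151, 8, 8, 45]), ([360.8, 249.2], [351, 234, 25, 25, 233]), ([354.0, 258.7], [347, 248, 19, 16, 64]), ([396.2, 275.9], [391, 267, 17, 17, 111])]
top blue [([211.6, 156.5], [171, 138, 81, 36, 2277]), ([439.7, 231.7], [431, 226, 19, 12, 102]), ([365.8, 242.0], [358, 233, 17, 19, 238]), ([403.3, 273.2], [398, 268, 12, 12, 113]), ([343.4, 326.0], [335, 317, 18, 18, 235]), ([55.0, 419.0], [43, 406, 25, 26, 501])]
top yellow [([249.0, 287.9], [232, 270, 35, 36, 265])]
top red [([234.8, 139.4], [231, 136, 8, 8, 55]), ([192.0, 154.7], [189, 151, 7, 8, 46]), ([429.6, 277.8], [421, 271, 18, 14, 109]), ([183.1, 310.3], [177, 304, 14, 14, 150])]
side green [([332.1, 266.4], [317, 248, 31, 37, 945]), ([321.3, 316.0], [296, 294, 51, 45, 1109])]
side blue [([343.8, 13.8], [219, 0, 191, 43, 3656]), ([431.9, 24.0], [415, 0, 35, 61, 1398]), ([465.3, 47.8], [443, 0, 46, 103, 2590]), ([422.5, 89.5], [408, 73, 31, 35, 723]), ([382.5, 91.2], [356, 78, 47, 28, 687]), ([130.7, 123.0], [121, 118, 21, 11, 169]), ([392.3, 178.6], [366, 146, 56, 62, 1609]), ([221.1, 231.4], [212, 219, 22, 29, 324]), ([332.2, 235.4], [321, 222, 23, 29, 460]), ([307.2, 298.0], [300, 292, 15, 14, 155])]
side yellow [([266.7, 229.7], [247, 216, 39, 26, 209])]
side red [([227.0, 141.6], [221, 138, 13, 8, 83]), ([411.6, 166.2], [408, 163, 8, 8, 40]), ([319.0, 396.9], [312, 385, 17, 25, 147]), ([295.8, 454.0], [291, 451, 11, 8, 52])]
```

View pics/crop.png

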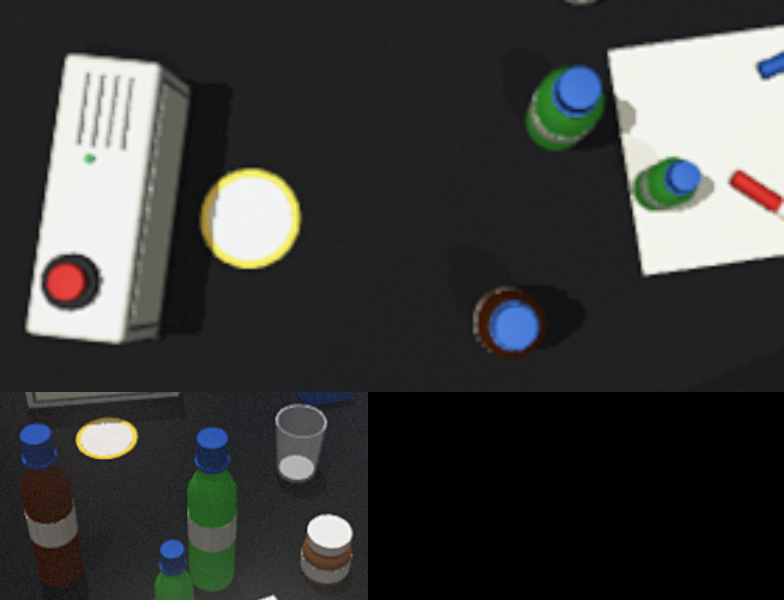

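The crop confirms that the larger bottle, with its cap at top (366,241), is the target. The smaller green one sits on the paper's edge.

```bash
python3 - <<'E'
from h import *
r=lambda v:np.round(v,1).tolist()
for n,uv in(("top",(249.3,287.7)),("side",(266.3,228.9))):print("mark",n,r(plane(n,uv,0)))
for nm,t,s,z in(("green",(366.4,241.4),(332.3,229),228),("amber",(343.9,326.4),(222,226.5),228),("small",(404.3,273.2),(307.3,298),150)):
    print(nm,r(plane("top",t,z)),r(plane("side",s,z)),tri(t,s))
print("button",tri((183.1,310.3),(227.,141.)))
c=lambda x,y:(160+x/2.8,210+y/2.8)
C=[plane("top",c(*k),150)[:2] for k in((160,63),(122,342),(66,55),(27,332))]
print("box",[r(k) for k in C])
for e in(C[1]-C[0],C[3]-C[2]):print("len",np.linalg.norm(e),np.degrees(np.arctan2(e[1],e[0])))
print("beaker",r(plane("top",(299,195),0)),"jar",r(plane("top",(368.5,195),70)))
E
```

```text
mark top [537.9, 108.0, 0.0]
mark side [536.7, 109.5, -0.0]
green [621.1, -173.7, 228.0] [621.1, -175.1, 228.0] (array([ 621.31327144, -173.81167579,  226.81377153]), np.float64(0.15603514331542076))
amber [441.6, -120.0, 228.0] [441.2, -121.4, 228.0] (array([ 441.37751652, -120.08796144,  226.90106571]), np.float64(0.4191038913487795))
small [556.0, -266.3, 150.0] [559.0, -247.2, 150.0] (array([ 555.34931601, -263.04319755,  168.90030436]), np.float64(1.2982677783680148))
button (array([482.71862783, 230.74223434, 174.926276  ]), np.float64(1.9096294051544023))
box [[659.5, 161.5], [434.1, 191.0], [667.7, 238.4], [443.9, 266.7]]
len 227.29699693965577 172.54594070857448
len 225.62590082858065 172.7858348998399
beaker [778.5, -23.6, 0.0] jar [758.9, -199.3, 70.0]
```

Measured positions: green bottle at about (621,-174), mark at about (537,109), button at about (482,227), and mark x axis at about -7.3°. I'll push with the fingers 34 mm apart and tilted 45°, so only the tips cradle the bottle low down. First I'll move to a hover behind the bottle.

Call:
step_arm --steps '[0, 0, 0, 4.84, -1.22, -0.4, 3.4, 0, 0, 0, 4.84, -1.22, -0.4, 3.4, 0, 0, 0, 4.84, -1.22, -0.4, 3.4, 0, 0, 0, 4.84, -1.22, -0.4, 3.4, 0, 0, 0, 4.84, -1.22, -0.4, 3.4]'

```text
clock: 0.72
position: [452.6, -414.3, 251.1]
eef_rot: [-3.141, 0.0, 0.422]
ft_force: [-0.8, -0.1, -0.5]
gripper_width: 34.0
```

Call:
step_arm --steps '[0, 0, 0, 4.84, -1.22, -0.4, 3.4, 0, 0, 0, 4.84, -1.22, -0.4, 3.4, 0, 0, 0, 4.84, -1.22, -0.4, 3.4, 0, 0, 0, 4.84, -1.22, -0.4, 3.4, 0, 0, 0, 4.84, -1.22, -0.4, 3.4]'

```text
clock: 1.35
position: [648.4, -259.7, 270.9]
eef_rot: [-3.141, 0.001, 0.422]
ft_force: [1.0, -0.6, -0.1]
gripper_width: 34.2
```

Call:
step_arm --steps '[0, 0, -10.3, 0, 0, 0, 3.4, 0, 0, -10.3, 0, 0, 0, 3.4, 0, 0, -10.3, 0, 0, 0, 3.4, 0, 0, -10.3, 0, 0, 0, 3.4]'

```text
clock: 1.85
position: [647.3, -260.7, 270.6]
eef_rot: [-3.14, 0.0, 1.147]
ft_force: [-0.3, -0.1, -0.4]
gripper_width: 34.3
```

Call:
step_arm --steps '[0, 0, -10.3, 0, 0, 0, 3.4, 0, 0, -10.3, 0, 0, 0, 3.4, 0, 0, -10.3, 0, 0, 0, 3.4, 0, 0, -10.3, 0, 0, 0, 3.4]'

```text
clock: 2.35
position: [647.2, -260.9, 270.7]
eef_rot: [-3.141, -0.001, 1.866]
ft_force: [-0.1, -0.2, -0.5]
gripper_width: 33.9
```

Call:
step_arm --steps '[0, 9, 0, 0, 0, 0, 3.4, 0, 9, 0, 0, 0, 0, 3.4, 0, 9, 0, 0, 0, 0, 3.4, 0, 9, 0, 0, 0, 0, 3.4, 0, 9, 0, 0, 0, 0, 3.4]'

```text
clock: 2.98
position: [647.4, -261.5, 271.3]
eef_rot: [3.141, -0.79, 1.86]
ft_force: [0.5, 0.5, 0.1]
gripper_width: 33.8
```

```bash
cat >> h.py <<'E'
from scipy.spatial.transform import Rotation as Rn
f=np.array([-.284,.959,0]);s=f*.7071;F=np.c_[f*.7071+[0,0,.7071],[.959,.284,0],f*.7071-[0,0,.7071]]
def goal(pos,Rg=F):
    s=arm.sense();R=Rn.from_euler("xyz",s["eef_rot"]).as_matrix()
    print("t",s["clock"],"pos",np.round(s["position"],1),"F",np.round(s["ft_force"],1),"w",np.round(s["gripper_width"],1),"q",np.round(s["q"],2))
    print("shift cm",np.round(R.T@(np.array(pos)-s["position"])/10,2),"turn deg",np.round(np.degrees(Rn.from_matrix(R.T@Rg).as_rotvec()),1))
E
python3 -c "
from h import *
goal([647,-260,60])
cv2.imwrite('pics/side1.png',cams.read_camera('side')[:,:,::-1])"
```

```text
t 2.975 pos [ 647.4 -261.5  271.3] F [0.5 0.5 0.1] w 33.8 q [ 0.71  1.01 -0.5   0.71 -0.22  1.97  0.57]
shift cm [-14.9   -0.    14.98] turn deg [-0.  -0.3  0. ]
```

Call:
step_arm --steps '[0, 0, 0, -2.98, 0, 2.98, 3.4, 0, 0, 0, -2.98, 0, 2.98, 3.4, 0, 0, 0, -2.98, 0, 2.98, 3.4, 0, 0, 0, -2.98, 0, 2.98, 3.4, 0, 0, 0, -2.98, 0, 2.98, 3.4]'

```text
clock: 3.65
position: [647.3, -260.8, 59.0]
eef_rot: [-3.141, -0.784, 1.86]
ft_force: [0.4, 0.3, 0.4]
gripper_width: 34.0
```

```bash
python3 -c "
from h import *
goal([647,-260,12])
a=cams.read_camera('side');b=cams.read_camera('top')
cv2.imwrite('pics/s2.png',np.hstack([a[150:450,150:550],b[150:450,240:640]])[:,:,::-1])"
```

```text
t 3.65 pos [ 647.3 -260.8   59. ] F [0.4 0.3 0.4] w 34.0 q [ 0.73  1.16 -0.48  0.9  -0.14  1.67  0.72]
shift cm [-3.26 -0.    3.39] turn deg [-0.1  0.1  0.1]
```

View pics/s2.png

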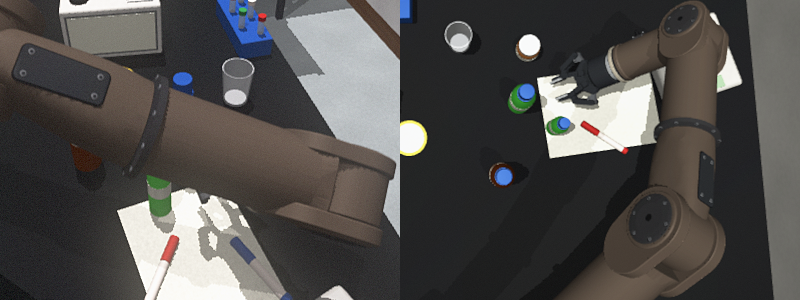

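The bottle at (521,97) in the right half is directly ahead of the fingertips, and the small bottle is clear. The arm blocks the side view. I'll lower the tool and approach.

Call:
step_arm --steps '[0, 0, 0, -1.66, 0, 1.73, 3.4, 0, 0, 0, -1.66, 0, 1.73, 3.4, 0, 0, 0, 1.2, 0, 1.2, 3.4, 0, 0, 0, 1.2, 0, 1.2, 3.4, 0, 0, 0, 0.9, 0, 0.9, 3.4]'

```text
clock: 4.38
position: [633.9, -214.5, 12.4]
eef_rot: [3.141, -0.785, 1.861]
ft_force: [0.1, -0.0, -1.4]
gripper_width: 33.8
```

```bash
python3 -c "
from h import *
goal([621.2+.284*26,-174.3-.959*26,11])
b=cams.read_camera('top')
print(blobs(b,'blue'))
cv2.imwrite('pics/t3.png',cv2.resize(b[190:310,320:480],None,fx=4,fy=4)[:,:,::-1])"
```

```text
t 4.375 pos [ 633.9 -214.5   12.4] F [ 0.1 -0.  -1.4] w 33.8 q [ 0.73  1.16 -0.49  1.07 -0.14  1.51  0.72]
shift cm [ 1.04 -0.08  1.24] turn deg [-0.   0.   0.1]
[([212.0, 157.0], [171, 138, 81, 36, 2344]), ([365.7, 242.1], [358, 233, 17, 19, 236]), ([403.3, 273.2], [398, 268, 12, 12, 112]), ([343.4, 326.0], [335, 317, 17, 18, 233]), ([55.0, 419.0], [43, 406, 25, 26, 501])]
```

View pics/t3.png

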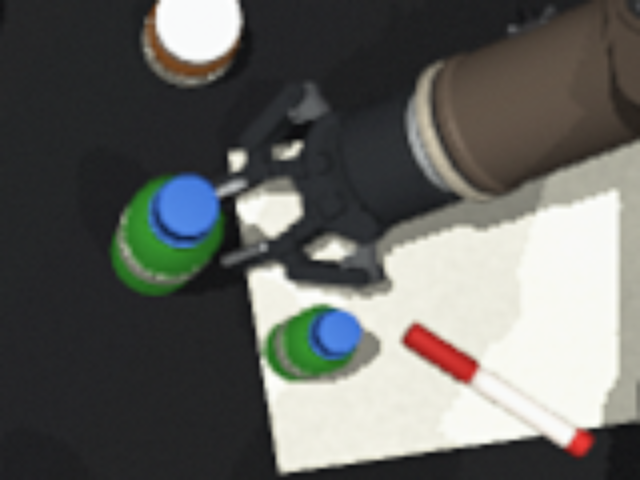

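Both fingertips are aligned symmetrically behind the bottle. I'll start the slow push.

Call:
step_arm --steps '[0, 0, 0, 0.35, 0, 0.5, 3.4, 0, 0, 0, 0.4, 0, 0.4, 3.4, 0, 0, 0, 0.4, 0, 0.4, 3.4, 0, 0, 0, 0.5, 0, 0.5, 3.4, 0, 0, 0, 0.5, 0, 0.5, 3.4]'

```text
clock: 5.05
position: [624.9, -185.0, 11.5]
eef_rot: [-3.142, -0.785, 1.859]
ft_force: [0.3, -1.4, -1.1]
gripper_width: 33.8
```

Call:
step_arm --steps '[0, 0, 0, 0.5, 0, 0.5, 3.4, 0, 0, 0, 0.6, 0, 0.6, 3.4, 0, 0, 0, 0.6, 0, 0.6, 3.4, 0, 0, 0, 0.6, 0, 0.6, 3.4, 0, 0, 0, 0.6, 0, 0.6, 3.4]'

```text
clock: 5.68
position: [613.1, -145.1, 11.6]
eef_rot: [-3.142, -0.785, 1.86]
ft_force: [0.9, -1.1, -1.1]
gripper_width: 33.8
```

```bash
python3 -c "
from h import *
goal([537.4+.284*26,108.7-.959*26,11])
b=cams.read_camera('top')
print(blobs(b,'blue'))
cv2.imwrite('pics/t4.png',cv2.resize(b[180:340,220:460],None,fx=3,fy=3)[:,:,::-1])"
```

```text
t 5.675 pos [ 613.1 -145.1   11.6] F [ 0.9 -1.1 -1.1] w 33.8 q [ 0.71  1.09 -0.52  1.26 -0.16  1.36  0.69]
shift cm [16.84 -0.02 16.93] turn deg [-0.1  0.   0. ]
[([211.9, 156.9], [171, 138, 81, 36, 2347]), ([341.2, 250.5], [333, 242, 17, 18, 227]), ([403.3, 273.2], [398, 268, 12, 12, 112]), ([343.4, 326.0], [335, 318, 17, 17, 232]), ([55.0, 418.9], [43, 406, 25, 26, 500])]
```

View pics/t4.png

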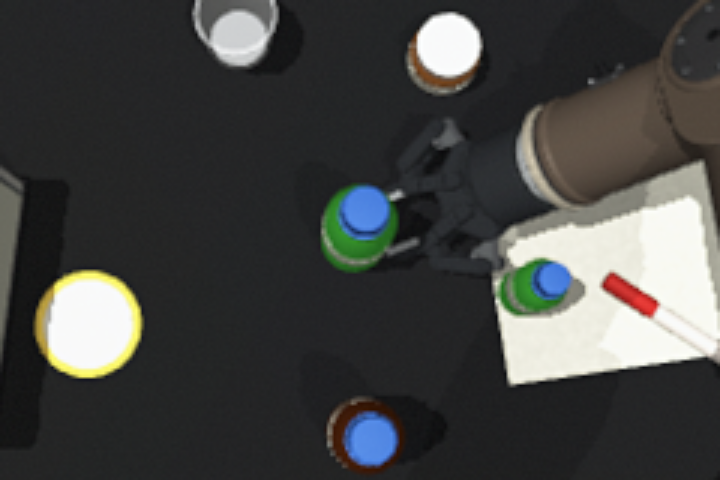

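The bottle stands upright between the tips, with its cap at crop (365,210), and it is moving along the line. I'll continue pushing.

Call:
step_arm --steps '[0, 0, 0, 0.7, 0, 0.7, 3.4, 0, 0, 0, 0.7, 0, 0.7, 3.4, 0, 0, 0, 0.7, 0, 0.7, 3.4, 0, 0, 0, 0.7, 0, 0.7, 3.4, 0, 0, 0, 0.7, 0, 0.7, 3.4]'

```text
clock: 6.35
position: [599.0, -97.6, 11.6]
eef_rot: [3.142, -0.785, 1.86]
ft_force: [0.5, -1.9, -0.1]
gripper_width: 33.9
```

Call:
step_arm --steps '[0, 0, 0, 0.7, 0, 0.7, 3.4, 0, 0, 0, 0.7, 0, 0.7, 3.4, 0, 0, 0, 0.7, 0, 0.7, 3.4, 0, 0, 0, 0.7, 0, 0.7, 3.4, 0, 0, 0, 0.7, 0, 0.7, 3.4]'

```text
clock: 6.98
position: [584.9, -50.1, 11.6]
eef_rot: [-3.142, -0.785, 1.86]
ft_force: [1.0, -1.7, -0.1]
gripper_width: 33.7
```

Call:
step_arm --steps '[0, 0, 0, 0.7, 0, 0.7, 3.4, 0, 0, 0, 0.7, 0, 0.7, 3.4, 0, 0, 0, 0.7, 0, 0.7, 3.4, 0, 0, 0, 0.6, 0, 0.6, 3.4, 0, 0, 0, 0.5, 0, 0.5, 3.4]'

```text
clock: 7.6
position: [572.0, -6.8, 11.6]
eef_rot: [-3.142, -0.785, 1.86]
ft_force: [-0.1, -1.9, 0.5]
gripper_width: 33.9
```

```bash
python3 -c "
from h import *
b=cams.read_camera('top')
B=blobs(b,'blue');print(B)
c=[k for k in B if 200<k[0][0]<340 and 200<k[0][1]<320][0][0]
p=plane('top',(c[0]+.5,c[1]-.5),228);print('bottle',p)
P0=np.array(arm.sense()['position']);print('off from tcp along/perp',(p-P0)@f,(p-P0)@F[:,1])
goal(P0+np.append(([537.4,108.7]-p[:2]),11-P0[2]))
"
```

```text
[([211.9, 156.8], [171, 138, 81, 36, 2328]), ([278.2, 270.6], [270, 263, 17, 17, 224]), ([401.6, 273.9], [398, 268, 9, 12, 74]), ([343.3, 326.0], [335, 318, 17, 17, 233]), ([55.0, 418.9], [43, 406, 25, 26, 500])]
bottle [563.44901215  15.52294244 228.        ]
off from tcp along/perp 22.740304053627263 -1.7497115779158712
t 7.65 pos [571.6  -5.8  11.8] F [-0.4 -0.2 -0.4] w 34.0 q [ 0.65  0.99 -0.59  1.57 -0.22  1.09  0.63]
shift cm [6.77 0.17 6.91] turn deg [-0.1 -0.1  0.1]
```

Call:
step_arm --steps '[0, 0, 0, 0.6, 0.02, 0.6, 3.4, 0, 0, 0, 0.7, 0.02, 0.7, 3.4, 0, 0, 0, 0.7, 0.02, 0.7, 3.4, 0, 0, 0, 0.7, 0.02, 0.7, 3.4, 0, 0, 0, 0.7, 0.02, 0.7, 3.4]'

```text
clock: 8.28
position: [559.1, 39.7, 11.6]
eef_rot: [-3.142, -0.785, 1.86]
ft_force: [-0.3, -2.0, -0.9]
gripper_width: 34.1
```

Call:
step_arm --steps '[0, 0, 0, 0.7, 0.02, 0.7, 3.4, 0, 0, 0, 0.7, 0.02, 0.7, 3.4, 0, 0, 0, 0.6, 0.02, 0.6, 3.4, 0, 0, 0, 0.5, 0.01, 0.5, 3.4, 0, 0, 0, 0.4, 0, 0.4, 3.4]'

```text
clock: 8.9
position: [548.3, 78.9, 11.6]
eef_rot: [-3.142, -0.785, 1.86]
ft_force: [-0.1, -2.5, 0.4]
gripper_width: 34.0
```

```bash
cat >> h.py <<'E'
def bottle():
    b=cams.read_camera('top');B=blobs(b,'blue')
    c=[k for k in B if 200<k[0][0]<340 and 200<k[0][1]<320][0][0]
    p=plane('top',(c[0]+.5,c[1]-.5),228);print('bottle',p,c);return b,p
E
python3 -c "
from h import *
b,p=bottle()
a=cams.read_camera('side')
print(blobs(a,'blue'))
P0=np.array(arm.sense()['position'])
goal(P0+np.append(([537.4,108.7]-p[:2]),11-P0[2]))
cv2.imwrite('pics/s5.png',np.hstack([a[100:400,150:550],b[150:450,150:550]])[:,:,::-1])
"
```

```text
bottle [540.51845482 100.2341444  228.        ] [238.3, 282.3]
[([344.0, 13.7], [218, 0, 192, 39, 3665]), ([432.0, 23.9], [415, 0, 35, 61, 1390]), ([465.4, 47.8], [443, 0, 46, 103, 2582]), ([422.3, 89.8], [408, 73, 31, 35, 724]), ([382.2, 91.1], [356, 78, 46, 28, 686]), ([392.0, 178.3], [366, 146, 57, 62, 1584]), ([222.7, 233.5], [212, 219, 24, 29, 511]), ([307.0, 302.7], [299, 292, 17, 23, 272])]
t 9.0 pos [548.   79.3  11.8] F [ 0.1 -0.4 -0.1] w 34.0 q [ 0.58  0.96 -0.63  1.7  -0.27  0.94  0.58]
shift cm [ 0.58 -0.06  0.69] turn deg [-0.1 -0.   0.1]
```

View pics/s5.png

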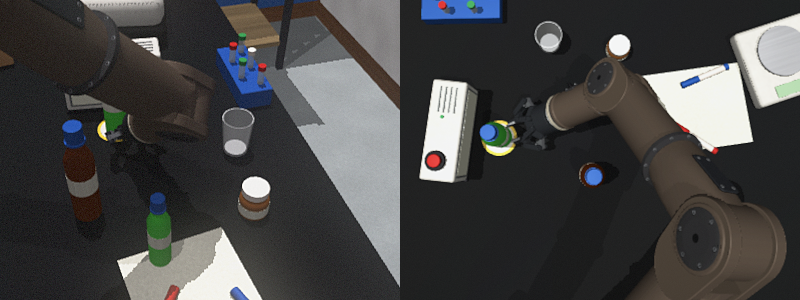

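The bottle is upright on the mark, about 9 mm short of centre (top view, cap at (238,282)). One last nudge, then I'll retract.

Call:
step_arm --steps '[0, 0, 0, 0.35, 0, 0.3, 3.4, 0, 0, 0, 0.3, 0, 0.3, 3.4, 0, 0, 0, 0, 0, 0, 3.4]'

```text
clock: 9.38
position: [545.6, 87.4, 12.0]
eef_rot: [-3.142, -0.786, 1.86]
ft_force: [0.7, -0.1, -1.1]
gripper_width: 34.0
```

```bash
python3 -c "
from h import *
b,p=bottle();goal([0,0,0])"
```

```text
bottle [538.18871068 109.31675729 228.        ] [234.0, 283.5]
t 9.425 pos [545.7  87.3  12. ] F [ 0.6  0.1 -0.1] w 34.2 q [ 0.57  0.96 -0.63  1.71 -0.27  0.92  0.58]
shift cm [  4.24 -54.79   5.96] turn deg [-0.1 -0.   0.1]
```

The bottle is within 1 mm of the mark's centre. Now I'll retract straight back, lift and straighten the tool.

Call:
step_arm --steps '[0, 0, 0, -0.5, 0, -0.5, 3.4, 0, 0, 0, -1, 0, -1, 3.4, 0, 0, 0, -1.5, 0, -1.5, 3.4, 0, 0, 0, -2, 0, -2, 3.4, 0, 0, 0, -1.5, 0, -1.5, 3.4]'

```text
clock: 10.05
position: [572.9, -4.5, 11.5]
eef_rot: [-3.141, -0.784, 1.857]
ft_force: [0.3, 0.7, -0.3]
gripper_width: 33.8
```

Call:
step_arm --steps '[0, 0, 0, 3.5, 0, -3.5, 0, 0, 0, 0, 3.5, 0, -3.5, 0, 0, 0, 0, 3.5, 0, -3.5, 0]'

```text
clock: 10.42
position: [572.4, -3.0, 161.9]
eef_rot: [-3.141, -0.785, 1.858]
ft_force: [0.3, 0.5, -0.3]
gripper_width: -0.1
```

Call:
step_arm --steps '[0, -9, 0, 0, 0, 0, 0, 0, -9, 0, 0, 0, 0, 0, 0, -9, 0, 0, 0, 0, 0, 0, -9, 0, 0, 0, 0, 0, 0, -9, 0, 0, 0, 0, 0]'

```text
clock: 11.05
position: [573.1, -2.8, 161.8]
eef_rot: [3.139, 0.006, 1.858]
ft_force: [-0.5, 0.5, -0.7]
gripper_width: -0.2
```

Call:
step_arm --steps '[0, 0, 0, 0, 0, -5, 0, 0, 0, 0, 0, 0, -5, 0, 0, 0, 0, 0, 0, -5, 0]'

```text
clock: 11.42
position: [572.1, -2.4, 312.6]
eef_rot: [-3.141, 0.001, 1.859]
ft_force: [0.6, 0.5, -0.2]
gripper_width: -0.0
```

```bash
python3 -c "
from h import *
b=cams.read_camera('top')
cv2.imwrite('pics/t6.png',np.hstack([b[130:400,150:510],cams.read_camera('side')[80:350,150:510]])[:,:,::-1])
bottle()
m=plane('top',(249.3,287.7),0)
for z in(165,170,175):print(z,plane('top',(183.1,310.3),z),plane('side',(227,141),z))
goal([482,227,310],np.c_[f,F[:,1],[0,0,-1]])"
```

```text
bottle [536.82955164 123.66420227 228.        ] [227.2, 284.3]
165 [483.71778047 233.29892743 165.        ] [482.21391911 246.85672622 165.        ]
170 [483.69522089 231.9962542  170.        ] [481.98748531 238.75662826 170.        ]
175 [483.67266131 230.69358098 175.        ] [481.76105151 230.65653029 175.        ]
t 11.575 pos [573.8  -2.2 313.9] F [0.6 0.2 0. ] w 0.2 q [ 0.22  0.33 -0.42  1.55  0.14  1.29  0.07]
shift cm [24.58 -2.31  0.33] turn deg [ 0.3  0.1 -0. ]
```

View pics/t6.png

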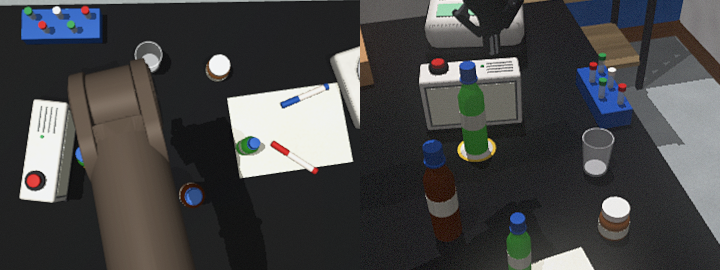

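From the side view the bottle stands upright on the mark, with its base at about (475,155). The top view of its cap is partly hidden by the arm, so that 123.7 reading isn't valid. Moving above the button now.

Call:
step_arm --steps '[0, 0, 0, 4.95, -0.48, 0, 0, 0, 0, 0, 4.95, -0.48, 0, 0, 0, 0, 0, 4.95, -0.48, 0, 0, 0, 0, 0, 4.95, -0.48, 0, 0, 0, 0, 0, 4.95, -0.48, 0, 0]'

```text
clock: 12.2
position: [478.1, 229.3, 309.7]
eef_rot: [-3.14, 0.001, 1.858]
ft_force: [0.8, 0.6, 0.9]
gripper_width: 0.2
```

Call:
step_arm --steps '[0, 0, 0, 0, 0, 4, 0, 0, 0, 0, 0, 0, 4, 0, 0, 0, 0, 0, 0, 3, 0, 0, 0, 0, 0, 0, 0, 0]'

```text
clock: 12.7
position: [477.3, 227.4, 197.9]
eef_rot: [-3.136, 0.001, 1.859]
ft_force: [0.1, -0.2, 0.9]
gripper_width: -0.1
```

```bash
python3 -c "
from h import *
a=cams.read_camera('side')
print([k for k in blobs(a,'blue') if 200<k[0][0]<340 and 100<k[0][1]<240])
goal([482.5,229.5,190],np.c_[f,F[:,1],[0,0,-1]])
b=cams.read_camera('top')
cv2.imwrite('pics/s7.png',np.hstack([cv2.resize(a[60:260,180:330],None,fx=2.6,fy=2.6),cv2.resize(b[220:360,150:270],None,fx=3.714,fy=3.714)[:520]])[:,:,::-1])"
```

```text
[([257.0, 145.5], [250, 141, 15, 9, 103]), ([222.7, 233.2], [212, 219, 24, 29, 479])]
t 12.75 pos [478.3 228.3 199.7] F [-0.2  0.1  0.3] w 0.2 q [-0.15  0.37 -0.52  1.81  0.21  1.02 -0.46]
shift cm [-0.    0.44  0.97] turn deg [-0.2  0.   0. ]
```

View pics/s7.png

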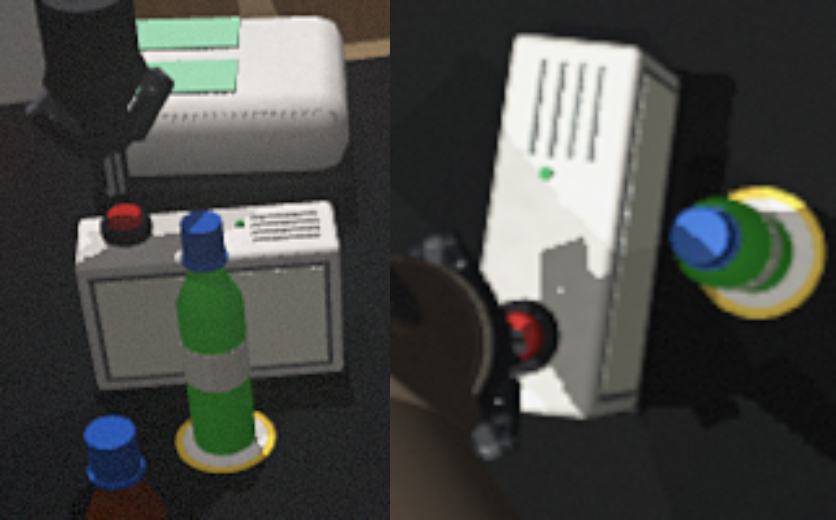

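The bottle's base is centred on the mark (side crop (225,440)). The fingertips are just left of the button, so I'll correct by +4.5 mm and press down slowly.

Call:
step_arm --steps '[0, 0, 0, 0, 0.45, 0.9, 0, 0, 0, 0, 0, 0, 0.5, 0, 0, 0, 0, 0, 0, 0.4, 0, 0, 0, 0, 0, 0, 0, 0]'

```text
clock: 13.3
position: [482.6, 230.4, 182.2]
eef_rot: [-3.141, 0.0, 1.86]
ft_force: [-0.0, 0.1, -0.7]
gripper_width: -0.1
```

```bash
python3 -c "
from h import *
goal([482.5,229.5,174],np.c_[f,F[:,1],[0,0,-1]])
a=cams.read_camera('side')
cv2.imwrite('pics/s8.png',cv2.resize(a[110:190,190:290],None,fx=6,fy=6)[:,:,::-1])"
```

```text
t 13.3 pos [482.6 230.4 182.2] F [-0.   0.1 -0.7] w -0.1 q [-0.16  0.39 -0.51  1.82  0.23  0.99 -0.48]
shift cm [-0.08 -0.04  0.82] turn deg [-0.   0.   0.1]
```

View pics/s8.png

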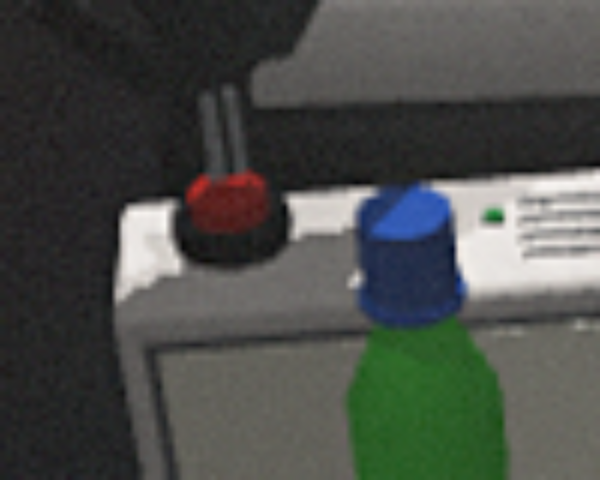

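The tips are above the middle of the button, in line with the red disc (crop (228,197)). Pressing in small steps.

Call:
step_arm --steps '[0, 0, 0, 0, 0, 0.4, 0, 0, 0, 0, 0, 0, 0.2, 0, 0, 0, 0, 0, 0, 0.2, 0, 0, 0, 0, 0, 0, 0, 0]'

```text
clock: 13.85
position: [482.8, 230.4, 174.2]
eef_rot: [-3.141, 0.0, 1.86]
ft_force: [-0.1, 0.6, 0.3]
gripper_width: -0.0
```

Call:
step_arm --steps '[0, 0, 0, 0, 0, 0.2, 0, 0, 0, 0, 0, 0, 0, 0]'

```text
clock: 14.1
position: [482.8, 230.5, 172.3]
eef_rot: [-3.142, -0.0, 1.86]
ft_force: [0.1, 0.8, 0.1]
gripper_width: 0.2
```

Call:
step_arm --steps '[0, 0, 0, 0, 0, 0.2, 0, 0, 0, 0, 0, 0, 0, 0]'

```text
clock: 14.35
position: [482.9, 230.5, 170.4]
eef_rot: [3.141, 0.0, 1.86]
ft_force: [-0.3, -0.2, 1.8]
gripper_width: 0.1
```

Call:
step_arm --steps '[0, 0, 0, 0, 0, 0.2, 0, 0, 0, 0, 0, 0, 0, 0]'

```text
clock: 14.6
position: [482.9, 230.5, 168.4]
eef_rot: [3.141, 0.0, 1.86]
ft_force: [0.1, -1.0, 3.5]
gripper_width: -0.0
```

Call:
step_arm --steps '[0, 0, 0, 0, 0, 0.2, 0, 0, 0, 0, 0, 0, 0, 0]'

```text
clock: 14.85
position: [482.9, 230.6, 166.4]
eef_rot: [3.141, 0.0, 1.86]
ft_force: [-1.2, -1.9, 4.6]
gripper_width: -0.3
```

Contact was at about z=172, and the spring force is rising towards 5 N. I'll go on to the end stop.

Call:
step_arm --steps '[0, 0, 0, 0, 0, 0.15, 0, 0, 0, 0, 0, 0, 0, 0, 0, 0, 0, 0, 0, 0, 0]'

```text
clock: 15.22
position: [483.0, 230.6, 166.0]
eef_rot: [3.141, 0.0, 1.86]
ft_force: [-4.5, -3.1, 14.7]
gripper_width: 0.0
```

Call:
step_arm --steps '[0, 0, 0, 0, 0, 0.1, 0, 0, 0, 0, 0, 0, 0, 0]'

```text
clock: 15.48
position: [483.0, 230.6, 165.8]
eef_rot: [3.14, 0.001, 1.86]
ft_force: [-6.3, -5.1, 24.6]
gripper_width: 0.3
```

The tips hit a hard stop after about 6 mm at 24.6 N, so the button is fully pressed. Releasing.

Call:
step_arm --steps '[0, 0, 0, 0, 0, -0.5, 0, 0, 0, 0, 0, 0, -1, 0, 0, 0, 0, 0, 0, -3, 0, 0, 0, 0, 0, 0, -5, 0, 0, 0, 0, 0, 0, -5, 0]'

```text
clock: 16.1
position: [482.4, 230.3, 310.3]
eef_rot: [-3.141, -0.0, 1.86]
ft_force: [1.1, 0.4, -0.6]
gripper_width: 0.3
```

Call:
step_arm --steps '[0, 0, 0, -3, 3, 0, 0, 0, 0, 0, -4, 4, 0, 0, 0, 0, 0, -4, 4, 0, 0, 0, 0, 0, -4, 4, 0, 0, 0, 0, 0, -3, 3, 0, 0]'

```text
clock: 16.73
position: [708.4, 107.1, 308.3]
eef_rot: [-3.141, 0.0, 1.858]
ft_force: [0.3, 0.4, -0.5]
gripper_width: -0.1
```

```bash
python3 -c "
from h import *
a=cams.read_camera('side');b=cams.read_camera('top')
for n,i in(('top',b),('side',a)):print(n,blobs(i,'red'),[k for k in blobs(i,'blue') if 200<k[0][0]<420 and 120<k[0][1]<340], blobs(i,'yellow'))
goal([0,0,0])
cv2.imwrite('pics/s9.png',np.hstack([a[80:480,150:550],b[100:500,120:520]][:1]+[cv2.copyMakeBorder(b[100:480,120:520],0,20,0,0,0)])[:,:,::-1])"
```

```text
top [([234.6, 139.4], [231, 136, 8, 8, 58]), ([429.6, 277.8], [421, 271, 18, 14, 109]), ([183.1, 310.3], [176, 304, 15, 14, 151])] [([244.0, 154.6], [232, 138, 20, 35, 468]), ([403.3, 273.2], [398, 268, 12, 12, 113]), ([343.3, 326.0], [335, 318, 17, 17, 221])] []
side [([227.2, 141.5], [221, 138, 13, 8, 85]), ([319.2, 396.7], [312, 385, 17, 26, 150]), ([295.8, 454.1], [291, 451, 11, 8, 55])] [([256.8, 145.1], [250, 141, 15, 9, 105]), ([392.4, 178.2], [366, 146, 56, 62, 1544]), ([222.7, 233.5], [212, 220, 24, 28, 464]), ([307.1, 298.1], [300, 292, 16, 16, 161])] [([282.3, 226.0], [277, 218, 9, 17, 49]), ([251.1, 231.5], [247, 221, 12, 20, 64])]
t 16.825 pos [709.8 104.4 306.7] F [-0.3 -0.5 -0.1] w -0.1 q [ 0.    0.59 -0.42  1.16  0.23  1.44 -0.1 ]
shift cm [  9.86 -71.01  30.79] turn deg [ 0.  45.1 -0.3]
```

View pics/s9.png

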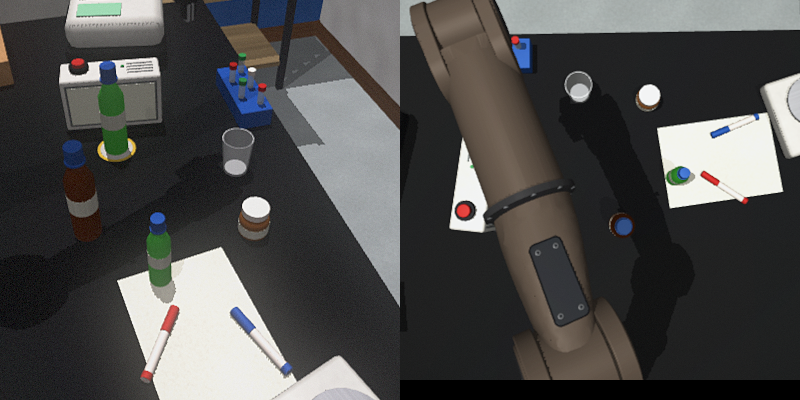

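The bottle stands upright on the mark with yellow rim visible on both sides. The button is back up at the same pixels as at the start, and the bystanders haven't moved. Handing in.

```bash
python3 -c "
from h import *
print(order.finish_job())"
```

```text
the job is handed in; nothing more can be done
None
```

I slid the large green bottle upright onto the mark with two low, tilted fingertips, without pinching it. I then pressed the red lamp button and let it come up. The job was handed in at about 17 s.

**Bottle:** The last unobstructed top view put it about 1 mm from the mark's centre. The side view put its cap in the same place before and after the press.

**Button:** The tips met it at about z = 172 mm and reached a hard stop at 166 mm, about 6 mm of travel. The force peaked at about 25 N against the stop. Afterwards the button was at the same pixels as at the start.

**Other objects:** The caps of the brown bottle and the small green bottle, and the red parts of the red pen, were at their starting pixels. I checked the beaker, jar and blue pen only by eye in the last picture, and they looked unmoved. The gripper was clear of everything.

**Checks that disagreed:**
- One top-view reading put the bottle 15 mm off the mark. I set it aside because the arm was hiding part of the cap.
- The button measured by camera was about 6 mm from where the box layout predicted. I pressed at the camera position, and the press worked there.
- In the last top view the arm hid the mark and the bottle, so the final check of the bottle rests on the side view alone.

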